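# Centre the egg cup on its stand

### The arm

A 6-joint arm with a two-finger parallel gripper is mounted at the origin on a cart in front of the work surface, level with it; the furniture and walls round the work are solid. World frame = base frame: x ahead of the robot, y to its left, z up, the work surface at z = 0. Lengths are in mm, angles in rad, forces in N, time in s.
With the tool pointing down it reaches from about 300 to 875 mm from the base axis. Payload 6.4 kg.
Tool frame: the origin (TCP) lies midway between the tips of the shut fingers; the grasp point (between the pads) lies 19 mm behind it; z points along the fingers, y is the line along which they close (so a half turn about z gives the same grasp; the last joint's range is limited). The gripper opens to 88 mm and grips with 3 to 60 N. Pads are 18 mm wide; open, the fingers measure 123 mm over their backs; the gripper's body (75 mm by 187 mm) begins 45 mm behind the grasp point.
Start: joints at [1.041, 0.181, 1.607, -0, 1.354, -0.206], TCP at [182.937, 545.138, 238.714] pointing down, gripper open.
Joint ranges: [-2.99, 2.99], [-0.89, 2.07], [0.3, 2.58], [-1.14, 4.28], [0, 2.63], [-3.12, 3.12]. Speed limits (rad/s): [2.57, 2.57, 3.01, 3.14, 3.14, 3.14].

### API

Orientations are given as a rotation vector (axis times angle).
In Python, from cell import r, viewer, sign_off gives the robot as it stands.
- The arm moves only by the tool move_arm, never from a script. Its arguments are lists of equal length, an entry for each row: "travel": the shift along the tool's x, y, z in m, a list of three; "turn": the turn, a rotation vector about the tool's x, y, z in rad, a list of three; "fingers": the closure in counts, from 0 (fully open) to 255 (shut). A call has 1 to 8 rows; each row shifts and turns the commanded pose from where the row before left it, along the tool's axes as they then stand; what a row does not reach is not made up. A row lasts 1/8 s, in which the tool goes at most 62.5 mm and 10.7 degrees, less where a joint would pass 70% of its speed; a pose out of reach is approached as far as the arm can. A call is refused whole if a number of a shift passes 0.0625 or a number of a turn 0.188, either way. A call with a gripper value outside its range is refused whole. The fingers move at their own pace and stop on an object; the grip force is fixed at half the most. Time passes only in rows, so rows that do not move let the fingers close. It gives the time, the measured TCP pose, the force, the opening and the grip force at its end, in the units of the state.
- r.state(): the state, without advancing time (a new reading comes with each control period).
- viewer.get_image(name): name is "scene" or "side" or "wrist"; returns a dict with "pixels" (384x512x3 uint8, red, green, blue), "fx", "fy", "cx", "cy" (pixels), "R" (3x3) and "t" (3): a world point X has camera coordinates R X + t. Camera axes: x right, y down, z forward; pixel columns grow to the right and rows downward; lengths in mm; the calibration is good to about 2 mm. A picture is of the moment at which its call begins. There is no depth.
- sign_off(): hands the job in; it is judged then, once.
The state is a dict: "clock": time; "q": joint angles; "joint_vel": joint speeds; "tau": joint torques, N m; "eef_pos": TCP position; "eef_rot": TCP orientation; "wrist_force": force on the tool from outside, world axes, zero at the start; "ft_torque": the same for the moment, N m; "gripper_width": finger opening in mm; "grip_force": force on a finger pad.
Only numpy, scipy, OpenCV 4.12 (cv2) and the standard library are available. Lean on these libraries where they do the work, as an engineer would, in place of code of your own. Each camera call takes 0.05 s, during which the arm holds its last target. There are 200 camera calls.

### The job

Two boiled eggs wait at the pass, each in an egg cup on its own round wooden stand, but one cup stands well off to one side. Nudge that wobbly cup with light fingertip touches until its foot stands wholly inside the ring inlaid in the top of its stand, as near the middle as you can. Do not grip, lift or topple it, leave both stands, the other egg and the things around them as they are, and finish with the hand clear.

Things in the scene. Friction and masses are not known exactly. Their poses are not given: they have to be found in the camera images.
- egg_cup_a: The egg cup to centre: white glazed china with a brown boiled egg fixed in it, one rigid piece, 0.09 to 0.14 kg, 66 mm high. Origin: centre of the foot's underside; z up its axis. Foot diameter 44 mm, 4 mm high; stem 20 mm; bowl 48 mm (widest), upright-sided from 32 to 43 mm up; egg above it 41 mm wide, narrowing to the top. Starts 20 to 28 mm off the stand's middle in any direction.
- egg_cup_a_bowl (a point): Point on the axis of that cup, 37 mm above its foot's underside, at mid-height of the bowl's upright side (radius 24 mm). Pushed slowly sideways at this height or lower, the cup slides on its stand (friction 0.3 to 0.46, less than 1 N); pushed at the egg, or struck, it tends to tip over. More than 12 N of push or squeeze is too rough.
- stand_a_middle (a point): Middle of the flat top of the stand under the cup to centre, on the top surface, 50 mm above the table. The stand is a loose, turned dark-wood pedestal, 1 kg, with a flat rimless top of diameter 100 mm (foot diameter 80 mm); a thin steel ring of radius 30 mm is inlaid flush in the top round this point. z up.
- egg_cup_b: The other egg cup, of the same make, already in the middle of its stand; to be left alone. Origin: centre of the underside of its foot.
- stand_b_middle (a point): Middle of the top of the other cup's stand, which is like the first, 50 mm above the table. To be left alone.
- dip_cup: Small dip cup, 65 mm diameter, 37 mm high, on the table between the two stands; to be left alone. Origin: centre of its underside.
- brush: Pastry brush, 37 x 196 x 23 mm, lying across the table in front of the stands (robot side); to be left alone. Origin: centre of its underside.
- thermometer: Dial thermometer, 43 x 157 x 10 mm, lying on the table behind the stands; to be left alone. Origin: centre of its underside.
- blue_marker: Marker pen, 130 mm long, 13 mm thick, lying on the table behind the stands; to be left alone. Origin: centre of its underside.
- small_plate: Side plate, diameter 155 mm, 17 mm high, on the table at the right; to be left alone. Origin: centre of its underside.
Mind the look-alikes: they are no part of the job. What is shaped like the part that bears stand_b_middle but yellow is not meant.

How it is judged:
By the outcome, as a careful person would: the job done as asked, in the order asked, and still so for the second after the job is handed in, with the robot touching nothing.
It also fails if it takes over 38 s, if anything falls off the work surface, if the arm or the gripper's body presses on something with over 40 N, if the wrist force passes 120 N, or if a joint passes its speed limit or range.

## Working session

There is one attempt and no reset: what is moved stays moved. The work goes in short steps, Python scripts to look and compute and a tool call to move; the robot and the scene stay as the last step left them, time stands still between calls to the robot, and variables do not carry over. Pictures are saved under pics/ and viewed, at most 10 in all, crops included, and the job is handed in when it is done.

Besides the shell and the picture viewer there is one more tool, called after "Call:" as name(argument=value, ...) on one line, values as JSON. move_arm: Moves the arm, as the interface text tells. Its arguments: {"type":"object","properties":{"travel":{"type":"array"},"turn":{"type":"array"},"fingers":{"type":"array"}},"required":["travel","turn","fingers"]}

```bash
mkdir -p pics; cat > h.py <<'E'
import numpy as np, cv2
from cell import r, viewer, sign_off
def shot(n,f):
    d=viewer.get_image(n); cv2.imwrite('pics/'+f,d['pixels'][:,:,::-1])
    np.savez('pics/'+f[:-4]+'.npz',**d); return d
def ray(f,u,v,z):
    d=np.load('pics/'+f+'.npz'); R,t=d['R'],d['t']; c=-R.T@t
    w=R.T@np.array([(u-d['cx'])/d['fx'],(v-d['cy'])/d['fy'],1]); return c+w*(z-c[2])/w[2]
def proj(f,X):
    d=np.load('pics/'+f+'.npz'); p=d['R']@np.array(X,float)+d['t']; return np.array([d['fx']*p[0]/p[2]+d['cx'],d['fy']*p[1]/p[2]+d['cy']])
E
python3 - <<'E'
from h import *
a=[shot(n,n+'0.png') for n in('scene','side','wrist')]
for d in a: print((-d['R'].T@d['t']).round(), d['fx'])
im=np.vstack([np.hstack([a[0]['pixels'],a[1]['pixels']])])
cv2.imwrite('pics/all0.png',cv2.resize(im,(800,300),interpolation=3)[:,:,::-1])
s=r.state();print(s['clock'],s['eef_pos'],s['eef_rot'],s['wrist_force'])
E
```

```text
[   32. -1105.   736.] 373.540852418834
[ 398. 1007.  570.] 445.71759509299
[117. 567. 385.] 337.4012706604749
0.15 [182.75635338 544.76620938 238.04364562] [-5.06372961e-01 -3.10005795e+00  1.95886528e-03] [ 0.999111   -0.04450514 -0.60889656]
```

View pics/scene0.png

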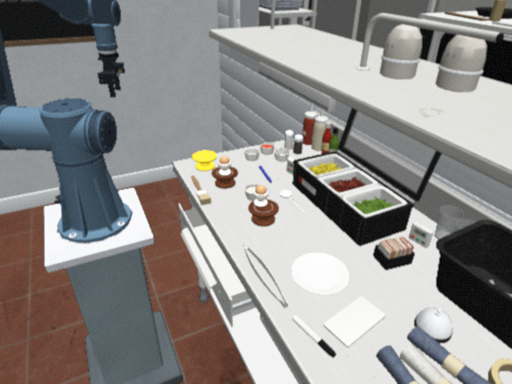

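View pics/side0.png

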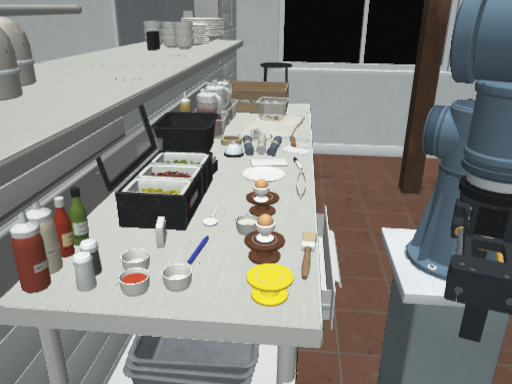

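The scene view shows two dark-wood stands, at (224,180) and (263,213). In the side view they are at (264,245) and (263,202). The yellow pedestal, at (270,283) in the side view and (204,160) in the scene view, is the decoy. I'll enlarge crops to see which cup is off-centre.

```bash
python3 - <<'E'
from h import *
a=cv2.imread('pics/scene0.png')[145:235,195:295]; b=cv2.imread('pics/side0.png')[170:270,235:320]
f=lambda i,s:cv2.resize(i,None,fx=s,fy=s,interpolation=cv2.INTER_CUBIC)
A=f(a,4);B=f(b,4);C=np.zeros((400,740,3),np.uint8);C[:360,:400]=A;C[:400,400:]=B
cv2.imwrite('pics/crop0.png',C)
for n,u,v,z in[('scene0',224,177,50),('scene0',263,208,50),('side0',264,240,50),('side0',263,198,50)]:print(ray(n,u,v,z).round())
E
```

```text
[450.   3.  50.]
[ 490. -233.   50.]
[468.  52.  50.]
[ 492. -206.   50.]
```

View pics/crop0.png

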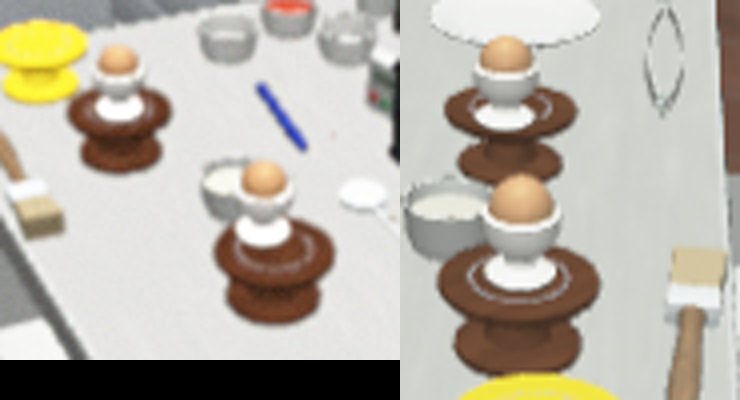

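```bash
python3 - <<'E'
from h import *
for n,u,v,z in[('scene0',224.75,173,50),('scene0',263.75,207.3,50),('scene0',261,202.5,50),('side0',264.75,240.2,50),('side0',262.5,197.5,50),('side0',261,199,50),('scene0',261,190,116),('side0',261.5,180,116)]:print(ray(n,u,v,z).round())
from scipy.spatial.transform import Rotation as Ro
s=r.state(); print(Ro.from_rotvec(s['eef_rot']).as_matrix().round(3)); d=np.load('pics/wrist0.npz')
print(d['R'].round(2))
E
```

```text
[464.  30.  50.]
[ 494. -230.   50.]
[ 499. -202.   50.]
[466.  53.  50.]
[ 494. -210.   50.]
[ 497. -198.   50.]
[ 485. -226.  116.]
[ 495. -183.  116.]
[[-0.948  0.318 -0.001]
 [ 0.318  0.948 -0.001]
 [ 0.    -0.001 -1.   ]]
[[ 0.32  0.95 -0.  ]
 [ 0.91 -0.31  0.27]
 [ 0.25 -0.09 -0.96]]
```

Cup A stands on the farther stand (scene px (263,208), top about (494,-218)). Its foot sits clearly off the ring toward +y. The nearer-to-yellow stand's cup, at (224,173), is centred, so that one is B. Next I turn the tool so its x is world +y, and go above A.

Call:
move_arm(travel=[[0,0,0],[0,0,0],[0,0,0],[0,0,0],[0,0,0],[0,0,0],[0,0,0]], turn=[[0,0,0.178],[0,0,0.178],[0,0,0.178],[0,0,0.178],[0,0,0.178],[0,0,0.178],[0,0,0.178]], fingers=[0,0,0,0,0,0,0])

```text
clock: 1.02
eef_pos: [182.8, 544.9, 238.3]
eef_rot: [2.227, 2.216, -0.001]
wrist_force: [0.9, 0.4, -0.2]
gripper_width: 88.2
grip_force: 0.0
```

Call:
move_arm(travel=[[-0.052,0.022,0],[-0.052,0.022,0],[-0.052,0.022,0],[-0.052,0.022,0],[-0.052,0.022,0],[-0.052,0.022,0],[-0.052,0.022,0],[-0.052,0.022,0]], turn=[[0,0,0],[0,0,0],[0,0,0],[0,0,0],[0,0,0],[0,0,0],[0,0,0],[0,0,0]], fingers=[0,0,0,0,0,0,0,0])

```text
clock: 2.02
eef_pos: [359.6, 127.6, 238.8]
eef_rot: [2.22, 2.222, 0.001]
wrist_force: [0.2, 0.3, 0.6]
gripper_width: 88.3
grip_force: 0.0
```

Call:
move_arm(travel=[[-0.052,0.022,0],[-0.052,0.022,0],[-0.052,0.022,0],[-0.052,0.022,0],[-0.052,0.022,0],[-0.052,0.022,0],[0,0,0]], turn=[[0,0,0],[0,0,0],[0,0,0],[0,0,0],[0,0,0],[0,0,0],[0,0,0]], fingers=[0,0,0,0,0,0,0])

```text
clock: 2.9
eef_pos: [492.1, -185.8, 238.0]
eef_rot: [-2.224, -2.218, 0.001]
wrist_force: [0.2, 0.5, -0.1]
gripper_width: 88.1
grip_force: 0.0
```

```bash
python3 - <<'E'
from h import *
d=shot('wrist','w1.png'); s=r.state();print(s['clock'],s['eef_pos'],s['eef_rot'],s['wrist_force'],(-d['R'].T@d['t']).round())
print(proj('w1',[494,-218,50]),proj('w1',[497,-200,50]))
E
```

```text
2.95 [ 491.44627    -183.7133837   237.85728227] [-2.22194088e+00 -2.21837343e+00  4.15873891e-04] [-1.05088037  0.89603077 -1.02607329] [ 492. -116.  385.]
[260.34451072 195.80865975] [263.23036463 178.9415759 ]
```

View pics/w1.png

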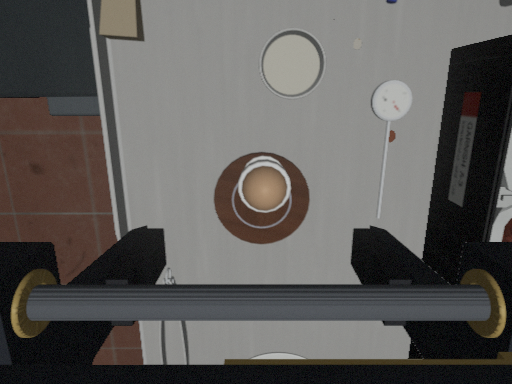

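The wrist view shows stand A's top centred at about (261.5,197.5). The bowl circle is at (265,187.5) and the foot's +y edge shows at v≈157, so the cup is off toward +y (up in the image).

```bash
python3 - <<'E'
from h import *
i=cv2.imread('pics/w1.png')[140:255,200:325]; cv2.imwrite('pics/c1.png',cv2.resize(i,None,fx=5,fy=5,interpolation=cv2.INTER_CUBIC))
E
```

```text
(no output)
```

View pics/c1.png

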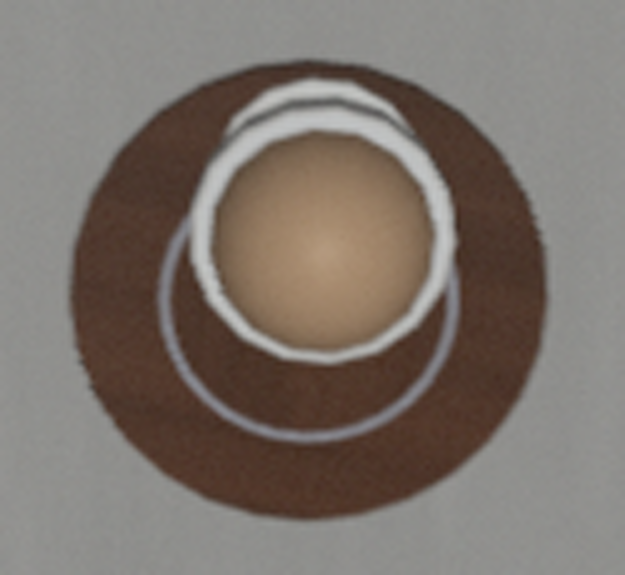

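```bash
python3 - <<'E'
from h import *
p=lambda u,v,z: ray('w1',200+(u+.5)/5-.5,140+(v+.5)/5-.5,z)
S=[p(308.5,60,50),p(308.5,520,50),p(70,290,50),p(547,290,50)]
print('stand',np.round(S,1),np.mean(S,0).round(1))
print('ringbottom',p(308,440,50))
B=[p(323,105,93),p(323,364,93),p(190,235,93),p(456,235,93)]
print('rim',np.round(B,1),np.mean(B,0).round(1))
print('foot edge',p(318,78,54),'->y',p(318,78,54)[1]-22)
E
```

```text
stand [[ 495.1 -171.8   50. ]
 [ 494.9 -271.9   50. ]
 [ 445.5 -219.7   50. ]
 [ 544.5 -220.2   50. ]] [ 495.  -220.9   50. ]
ringbottom [ 494.81265233 -253.36939562   50.        ]
rim [[ 497.3 -172.7   93. ]
 [ 497.3 -220.9   93. ]
 [ 473.4 -196.2   93. ]
 [ 521.1 -196.5   93. ]] [ 497.3 -196.6   93. ]
foot edge [ 496.92626875 -174.77049536   54.        ] ->y -196.77049536249945
```

Stand A's middle is at (495,-222) and the cup at (497.2,-196.7), giving an offset of (2,25). That is within the stated 20–28 mm, and the sizes check out. I'll use the two half-open fingertips as a V and push along −y, first going down behind the cup.

Call:
move_arm(travel=[[0.054,0.0055,0],[0,0,0.04],[0,0,0.05],[0,0,0.045],[0,0,0.021],[0,0,0],[0,0,0]], turn=[[0,0,0],[0,0,0],[0,0,0],[0,0,0],[0,0,0],[0,0,0],[0,0,0]], fingers=[180,180,180,180,180,180,180])

```text
clock: 3.82
eef_pos: [497.6, -128.1, 83.9]
eef_rot: [2.218, 2.223, 0.001]
wrist_force: [0.2, -1.0, -0.2]
gripper_width: 25.9
grip_force: 0.0
```

```bash
python3 - <<'E'
from h import *
d=shot('wrist','w2.png'); s=r.state();print(s['clock'],s['eef_pos'],s['eef_rot'],s['wrist_force'],s['gripper_width'])
E
```

```text
3.875 [ 497.96996914 -128.47971976   84.26752628] [2.21797070e+00 2.22163646e+00 1.28347267e-03] [-0.47006527  1.11047442  0.40974341] 26.04767872775534
```

View pics/w2.png

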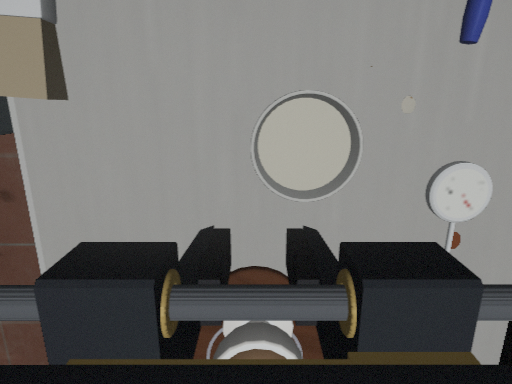

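The view shows both fingertips (about (215,260) and (300,260)) straddling the cup axis (u≈256) with a gap before the bowl, clear of the dip cup. Approaching.

Call:
move_arm(travel=[[-0.006,0,0.001],[-0.006,0,0.001],[-0.006,0,0],[-0.006,0,0],[-0.005,0,0],[-0.003,0,0],[-0.002,0,0],[0,0,0]], turn=[[0,0,0],[0,0,0],[0,0,0],[0,0,0],[0,0,0],[0,0,0],[0,0,0],[0,0,0]], fingers=[180,180,180,180,180,180,180,180])

```text
clock: 4.88
eef_pos: [497.1, -162.6, 80.7]
eef_rot: [-2.22, -2.222, 0.0]
wrist_force: [-1.0, -1.0, -0.8]
gripper_width: 25.9
grip_force: 0.0
```

Call:
move_arm(travel=[[-0.0015,0,0],[-0.0015,0,0],[-0.0015,0,0],[-0.0015,0,0],[-0.0015,0,0],[-0.0015,0,0],[-0.0015,0,0],[-0.0015,0,0]], turn=[[0,0,0],[0,0,0],[0,0,0],[0,0,0],[0,0,0],[0,0,0],[0,0,0],[0,0,0]], fingers=[180,180,180,180,180,180,180,180])

```text
clock: 5.88
eef_pos: [497.1, -174.6, 80.7]
eef_rot: [-2.22, -2.223, 0.0]
wrist_force: [0.2, 0.2, -0.6]
gripper_width: 26.3
grip_force: 0.2
```

```bash
python3 - <<'E'
from h import *
s=r.state();print(s['clock'],s['eef_pos'],s['wrist_force'])
d=shot('side','s3.png'); e=shot('scene','n3.png')
f=lambda i:cv2.resize(i,None,fx=5,fy=5,interpolation=cv2.INTER_CUBIC)
C=np.hstack([f(d['pixels'][165:235,230:300]),f(e['pixels'][165:235,230:300])])
cv2.imwrite('pics/c3.png',C[:,:,::-1])
E
```

```text
5.875 [ 497.13605825 -174.6274526    80.71386739] [ 0.18167991  0.15683081 -0.58986055]
```

View pics/c3.png

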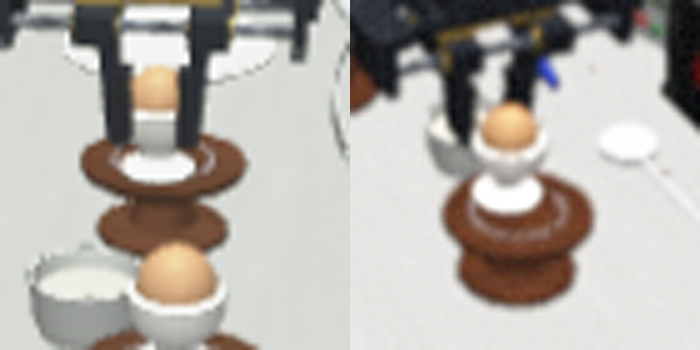

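The cup stands upright with the fingertips at the bowl, ready to slide. Continuing slowly, with a small drift to −x, and stopping a little short of the middle.

Call:
move_arm(travel=[[-0.0015,-0.0003,0],[-0.0015,-0.0003,0],[-0.0015,-0.0003,0],[-0.0015,-0.0003,0],[-0.0015,-0.0003,0],[-0.0015,-0.0003,0],[-0.0015,-0.0002,0],[-0.0015,0,0]], turn=[[0,0,0],[0,0,0],[0,0,0],[0,0,0],[0,0,0],[0,0,0],[0,0,0],[0,0,0]], fingers=[180,180,180,180,180,180,180,180])

```text
clock: 6.98
eef_pos: [495.1, -186.7, 80.7]
eef_rot: [-2.22, -2.223, 0.0]
wrist_force: [0.4, 1.1, 0.4]
gripper_width: 26.2
grip_force: 0.2
```

Call:
move_arm(travel=[[-0.0015,0,0],[-0.001,0,0],[-0.001,0,0],[0,0,0],[0.002,0,0],[0.006,0,0],[0.015,0,0],[0.025,0,0]], turn=[[0,0,0],[0,0,0],[0,0,0],[0,0,0],[0,0,0],[0,0,0],[0,0,0],[0,0,0]], fingers=[180,180,180,180,180,180,180,180])

```text
clock: 7.98
eef_pos: [495.1, -141.2, 80.7]
eef_rot: [2.221, 2.222, 0.0]
wrist_force: [1.2, 0.2, 0.0]
gripper_width: 26.0
grip_force: 0.0
```

Call:
move_arm(travel=[[0,0,-0.04],[0,0,-0.05],[0,0,-0.045],[-0.03,0,-0.02],[-0.02,0,0],[0,0,0],[0,0,0]], turn=[[0,0,0],[0,0,0],[0,0,0],[0,0,0],[0,0,0],[0,0,0],[0,0,0]], fingers=[180,180,180,180,0,0,0])

```text
clock: 8.85
eef_pos: [494.3, -191.0, 233.8]
eef_rot: [-2.218, -2.22, 0.0]
wrist_force: [-0.7, 0.7, -0.1]
gripper_width: 53.9
grip_force: 0.0
```

```bash
python3 - <<'E'
from h import *
s=r.state();print(s['clock'],s['eef_pos'],s['wrist_force'])
d=shot('wrist','w4.png'); u,v=proj('w4',[495,-222,50]).round().astype(int);print(u,v)
u0,v0=u-62,v-57;print(u0,v0)
cv2.imwrite('pics/c4.png',cv2.resize(d['pixels'][v0:v0+115,u0:u0+125,::-1],None,fx=5,fy=5,interpolation=cv2.INTER_CUBIC))
E
```

```text
8.85 [ 494.31377902 -190.97071474  233.84227298] [-0.71046351  0.72976833 -0.0782009 ]
259 196
197 139
```

View pics/c4.png

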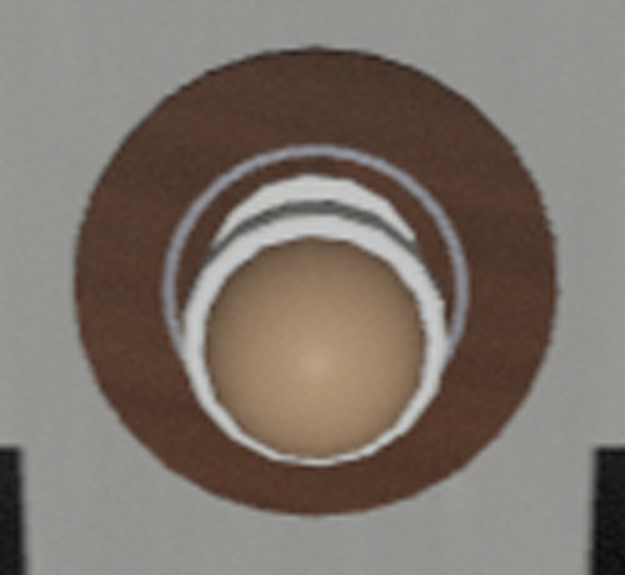

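The cup is now inside the ring: foot top edge at crop v≈173, ring top at 148, stand edges at 46 and 517, all centred on u≈315.

```bash
python3 - <<'E'
from h import *
p=lambda u,v,z: ray('w4',197+(u+.5)/5-.5,139+(v+.5)/5-.5,z).round(1)
print(p(315.5,46,50),p(315.5,517,50),p(74,282,50),p(557,282,50),'ring top',p(315,150,50))
print('rim',p(314.5,208,93),p(314.5,466,93),p(182,340,93),p(448,340,93))
print('foot',p(315,173,54))
E
```

```text
[ 495.3 -172.1   50. ] [ 495.3 -272.8   50. ] [ 445.9 -220.6   50. ] [ 544.7 -220.6   50. ] ring top [ 495.2 -193.    50. ]
rim [ 495.  -194.2   93. ] [ 495. -243.   93.] [ 471.2 -218.7   93. ] [ 519.  -218.7   93. ]
foot [ 495.2 -196.8   54. ]
```

The remaining offset is about 3.7 mm in +y. One more gentle push, with TCP final y ≈ -194.

Call:
move_arm(travel=[[0.05,0.0008,0],[0,0,0.04],[0,0,0.05],[0,0,0.043],[0,0,0.02],[0,0,0],[0,0,0]], turn=[[0,0,0],[0,0,0],[0,0,0],[0,0,0],[0,0,0],[0,0,0],[0,0,0]], fingers=[180,180,180,180,180,180,180])

```text
clock: 9.78
eef_pos: [496.4, -141.9, 83.4]
eef_rot: [2.219, 2.223, 0.0]
wrist_force: [0.8, -0.1, -0.8]
gripper_width: 25.8
grip_force: 0.0
```

Call:
move_arm(travel=[[-0.008,0,0],[-0.01,0,0],[-0.01,0,0],[-0.008,0,0],[-0.004,0,0],[-0.002,0,0],[0,0,0],[0,0,0]], turn=[[0,0,0],[0,0,0],[0,0,0],[0,0,0],[0,0,0],[0,0,0],[0,0,0],[0,0,0]], fingers=[180,180,180,180,180,180,180,180])

```text
clock: 10.78
eef_pos: [495.9, -183.8, 82.7]
eef_rot: [-2.22, -2.223, 0.0]
wrist_force: [-0.1, -0.5, 0.1]
gripper_width: 25.9
grip_force: 0.0
```

Call:
move_arm(travel=[[-0.002,-0.0007,0.001],[-0.0015,0,0],[-0.0015,0,0],[-0.0013,0,0],[-0.0013,0,0],[-0.0013,0,0],[-0.0013,0,0],[0,0,0]], turn=[[0,0,0],[0,0,0],[0,0,0],[0,0,0],[0,0,0],[0,0,0],[0,0,0],[0,0,0]], fingers=[180,180,180,180,180,180,180,180])

```text
clock: 11.78
eef_pos: [495.3, -194.4, 81.7]
eef_rot: [2.22, 2.222, -0.0]
wrist_force: [-0.6, -0.2, 0.0]
gripper_width: 26.1
grip_force: 0.0
```

Call:
move_arm(travel=[[0.002,0,0],[0.006,0,0],[0.015,0,0],[0.027,0,0],[0,0,-0.04],[0,0,-0.05],[0,0,-0.045],[-0.04,0,-0.02]], turn=[[0,0,0],[0,0,0],[0,0,0],[0,0,0],[0,0,0],[0,0,0],[0,0,0],[0,0,0]], fingers=[180,180,180,180,180,180,180,0])

```text
clock: 12.78
eef_pos: [496.5, -182.3, 239.9]
eef_rot: [2.213, 2.225, 0.002]
wrist_force: [0.5, -0.1, 0.3]
gripper_width: 33.6
grip_force: 0.0
```

Call:
move_arm(travel=[[0,0,0],[0,0,0],[0,0,0]], turn=[[0,0,0],[0,0,0],[0,0,0]], fingers=[0,0,0])

```text
clock: 13.15
eef_pos: [494.7, -182.8, 235.4]
eef_rot: [-2.218, -2.222, 0.0]
wrist_force: [-0.2, 0.2, -0.5]
gripper_width: 63.8
grip_force: 0.0
```

```bash
python3 - <<'E'
from h import *
s=r.state();print(s['clock'],s['eef_pos'],s['wrist_force'])
d=shot('wrist','w5.png'); u,v=proj('w5',[495,-222,50]).round().astype(int)
u0,v0=u-62,v-57;print(u0,v0)
cv2.imwrite('pics/c5.png',cv2.resize(d['pixels'][v0:v0+115,u0:u0+125,::-1],None,fx=5,fy=5,interpolation=cv2.INTER_CUBIC))
E
```

```text
13.15 [ 494.65496112 -182.83829941  235.4155835 ] [-0.20501773  0.22810623 -0.53094694]
197 146
```

View pics/c5.png

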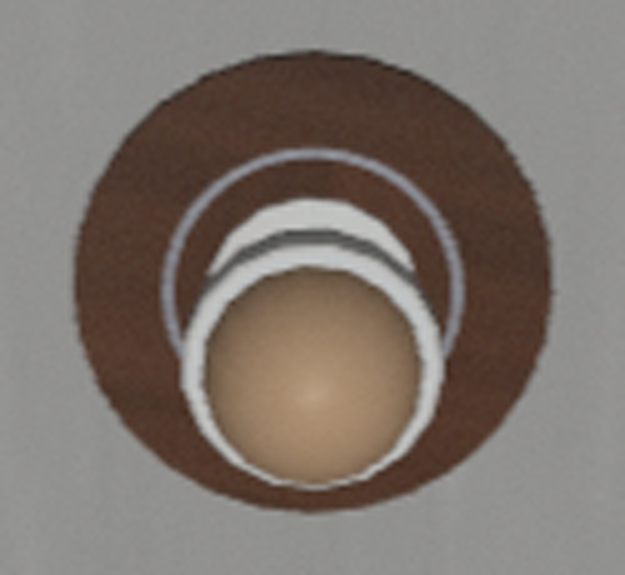

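The foot's top edge is at crop v≈197, the ring's at 153, and the cup is upright at u≈312.

```bash
python3 - <<'E'
from h import *
p=lambda u,v,z: ray('w5',197+(u+.5)/5-.5,146+(v+.5)/5-.5,z).round(1)
print(p(313,50,50),p(313,513,50),p(74,282,50),p(552,282,50),'ring',p(313,153,50))
print('rim',p(312.5,236,93),p(312.5,490,93),p(180,365,93),p(445,365,93))
print('foot',p(312,197,54))
s=r.state();print(s['clock'],s['gripper_width'],s['wrist_force'])
sign_off()
E
```

```text
[ 495.2 -172.1   50. ] [ 495.4 -272.8   50. ] [ 445.9 -220.7   50. ] [ 544.7 -220.6   50. ] ring [ 495.3 -193.2   50. ]
rim [ 495.1 -198.2   93. ] [ 495.2 -247.5   93. ] [ 471.  -222.7   93. ] [ 519.3 -222.7   93. ]
foot [ 495.1 -201.4   54. ]
13.2 67.47182513258183 [-0.27237071 -0.08275563 -0.41844323]
the job is handed in; nothing more can be done
```

Egg cup A now stands upright inside the ring, within about 1 mm of the stand's middle; stand A did not move, nothing else was touched, the hand is clear, and the job was handed in at 13.2 s.

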